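Hold the service cover over the inverter's opening

ROBOT

A 6-joint arm with a two-finger parallel gripper is mounted at the origin on the work surface. World frame = base frame: x ahead of the robot, y to its left, z up, the work surface at z = 0. Lengths are in mm, angles in rad, forces in N, time in s.
With the tool pointing down it reaches from about 400 to 825 mm from the base axis. Payload 7 kg.
Tool frame: the origin (TCP) lies at the very end of the fingers, on their centre line; the grasp point (between the pads) lies 19 mm behind it; z points along the fingers, y is the direction in which the jaws open and shut (so a half turn about z gives the same grasp; the last joint's range is limited). The gripper opens to 88 mm and grips with 3 to 60 N. Pads are 19 mm wide; open, the fingers measure 130 mm over their backs; the gripper's body (78 mm by 193 mm) begins 47 mm behind the grasp point.
Start: joints at [-0.82, 0.359, 0.012, 0, -1.224, -0.288], TCP at [301.329, -603.984, 226.561] pointing down, gripper open.
Joint ranges: [-3.07, 3.07], [-1.43, 2.12], [-1.02, 1.25], [-3.03, 1.67], [-3.05, -0], [-3.03, 3.03]. Speed limits (rad/s): [2.39, 2.39, 3.01, 3.14, 3.14, 3.14].

INTERFACE

Orientations are given as a unit quaternion [x, y, z, w].
In Python, from plant import bot gives the robot as it stands. Calls block until the motion is done:
- bot.move_ptp(position, orientation): joint-space move of the TCP to a pose.
- bot.line_to(position, velocity=150, ori=None): straight line of the TCP; ori=None keeps the orientation; velocity is the mean speed in mm/s.
- bot.move_joints(angles): joint-space move.
- bot.move_gripper(opening, force=None): finger opening in mm; force is the grip in N (None keeps the last); returns when the fingers have stopped.
- bot.pause(seconds).
- bot.solve_ik(position, orientation): joint angles nearest the present ones, or None.
- bot.read_state(): the state.
- bot.camera(name): name is "side" or "top"; returns the picture (480x640x3 uint8, red, green, blue); there is no depth.
- bot.get_calibration(name): a dict with "fx", "fy", "cx", "cy" (pixels), "view" (4x4, takes a point from world to camera coordinates). Camera axes: x right, y up, looking along -z (the intrinsics and any distortion apply to the point x, -y, -z); pixel columns grow to the right and rows downward; lengths in mm; the calibration is good to about 2 mm. A picture is of the moment at which its call begins. get_calibration takes no time and is no camera call.
A pose or a line that the arm cannot do raises bot.Unreachable and nothing moves.
- bot.close_job(): hands the job in, once; it reports no verdict.
The state is a dict: "t": time; "joint_pos": joint angles; "qvel": joint speeds; "tau": joint torques, N m; "tcp_pos": TCP position; "eef_rot": TCP orientation; "contact_force": force on the tool from outside, world axes, zero at the start; "moment": the same for the moment, N m; "width": finger opening in mm.
Only numpy, scipy, OpenCV 4.12 (cv2) and the standard library are available. Lean on these libraries where they do the work, as an engineer would, in place of code of your own. Each camera call takes 0.05 s, during which the arm holds its last target. There are 200 camera calls.

TASK

The grey service cover of the white inverter lies in the blue parts tray: pick it up by its orange handle, carry it over the heat sink that stands between the two, and hold it level about one centimetre above the service opening in the inverter's top, centred and lined up so that it could be lowered straight in (either way round), so that a colleague can plug in its lead. Do not touch the inverter or the heat sink, and leave the other things on the bench where they are. Finish while still holding the cover there, still and not touching anything but the gripper.

Things in the scene. Friction and masses are not known exactly. Their poses are not given: they have to be found in the camera images.
- cover: Loose service cover, 0.15 to 0.31 kg, lying flat in the tray, handle up. Origin: centre of its underside, below its centre of mass; z up, y along its long side. Aluminium tongue 38 (x) x 104 (y) x 8 mm high; above it a grey plate 62 x 130 mm, from 8 to 12 mm above the origin; above that the orange handle. It is the same turned half round.
- cover_handle (a point): Centre of the cover's orange bar handle, 39 mm straight above the cover's origin; axes as the cover's. The bar is 16 mm wide (x), 76 mm long (y), 22 mm high, its top 50 mm above the cover's origin; two feet, centred 32 mm either side of the middle, carry it, so below its middle 50 mm it is free down to the plate, 27 mm below this point.
- opening (a point): Centre of the service opening in the inverter's top face, at the height of that face (115 mm above the bench); axes as the inverter's: z up, y along the opening's long side. The opening is a dark rectangular pit 50 mm (x) x 116 mm (y), 60 mm deep.
- inverter: White inverter lying on its back, fixed, left or right of the heat sink; 260 (x) x 290 (y) x 115 mm high; origin at the centre of its underside, z up. Opening centred at x = -10 mm, y = 0. On top, five black cable glands, 32 mm across and 35 mm high, stand in a row at x = -98 mm, y = -100 to 100 mm; a display panel 60 x 130 x 7 mm is centred at x = 80 mm.
- heatsink: The dark finned heat sink standing fixed between tray and inverter, 190 (x) x 66 (y) x 150 mm high; origin at the centre of its underside.
- tray: The blue parts tray, fixed, open on top, 240 (x) x 200 (y) x 20 mm high, walls and floor 5 mm; origin at the centre of its underside.
- capacitor: Loose black capacitor can standing in the tray, 35 mm across, 42 mm high; origin at the centre of its underside. Leave it.
- relay: Loose clear relay in the tray, 30 x 36 x 26 mm high; origin at the centre of its underside. Leave it.
- spool: Loose solder spool standing beyond the heat sink, 60 mm across, 46 mm high; origin at the centre of its underside. Leave it.
- screwdriver: Loose red screwdriver lying at the right of the bench, handle towards its -x; origin below its middle. Leave it.
- multimeter: Loose yellow multimeter at the left of the bench, 160 x 78 x 36 mm high; origin at the centre of its underside. Leave it.
- screw_pot: Loose green pot near the robot, before the heat sink, 70 mm across, 45 mm high; origin at the centre of its underside. Leave it.
Not all that is in view belongs to the job. What is shaped like the cover but pink or red is not meant.

How it is judged:
By the outcome, as a careful person would: the job done as asked, in the order asked, and still so for the second after the job is handed in, while the arm keeps its last pose, push and grip.
It also fails if it takes over 54 s, if anything falls off the work surface, if the arm or the gripper's body presses on something with over 40 N, if the wrist force passes 120 N, or if a joint passes its speed limit or range.

## Working session

There is one attempt and no reset: what is moved stays moved. The work goes in short steps, each a Python script; the robot and the scene stay as the last script left them, time stands still between calls to the robot, and variables do not carry over. Pictures are saved under pics/ and viewed, about 8 in all and at most 12, crops included, and the job is handed in when it is done.

```bash
ls; mkdir -p pics; python3 - <<'E'
from plant import bot
import cv2,numpy as np
for n in("top","side"):
    im=bot.camera(n); cv2.imwrite(f"pics/{n}0.png",im[:,:,::-1])
    c=bot.get_calibration(n); print(n,{k:(np.round(v,4).tolist()) for k,v in c.items() if not isinstance(v,str)})
print(bot.read_state())
E
```

```text
pics
top {'fx': 463.7009, 'fy': 463.7009, 'cx': 320.4609, 'cy': 233.8022, 'view': [[0.0206, -0.9996, -0.0215, 12.1267], [0.997, 0.0189, 0.0756, -597.1945], [-0.0752, -0.023, 0.9969, -1368.3687], [0.0, 0.0, 0.0, 1.0]]}
side {'fx': 611.2263, 'fy': 611.2263, 'cx': 324.0351, 'cy': 233.6999, 'view': [[-0.9755, -0.2198, 0.0016, 574.4879], [0.1451, -0.6385, 0.7558, -149.0916], [-0.1651, 0.7376, 0.6548, -1738.3648], [0.0, 0.0, 0.0, 1.0]]}
{'t': 0.1, 'joint_pos': array([-8.19875476e-01,  3.59342336e-01,  1.11647572e-02, -2.83810408e-04,
       -1.22406677e+00, -2.88135753e-01]), 'qvel': array([ 0.00022114, -0.00120683,  0.00243154,  0.00091782, -0.00016869,
        0.00093298]), 'tau': array([-1.34883878e-03, -5.84162271e+01,  2.93753332e+01,  7.01554388e+00,
        1.01957854e-02, -5.87457703e-05]), 'tcp_pos': array([ 301.1581462 , -603.62982438,  225.70951793]), 'eef_rot': array([-2.29286086e-01,  9.73358797e-01,  6.94723260e-04, -2.43630635e-04]), 'contact_force': array([ 0.10482321,  0.15812745, -0.50707477]), 'moment': array([0.03497606, 0.00857442, 0.00769681]), 'width': 87.54672370951926}
```

View pics/top0.png

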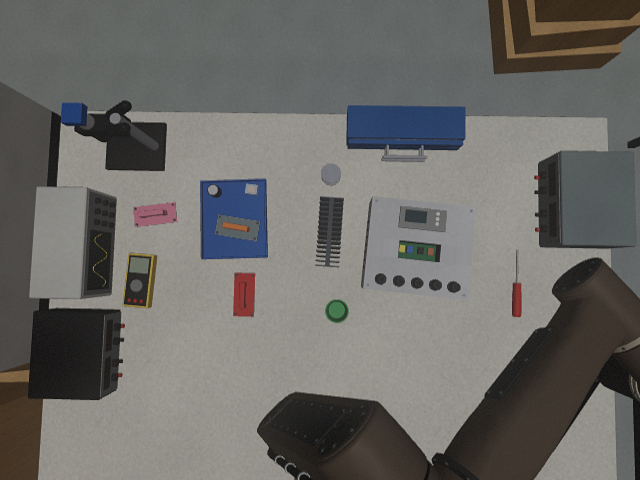

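View pics/side0.png

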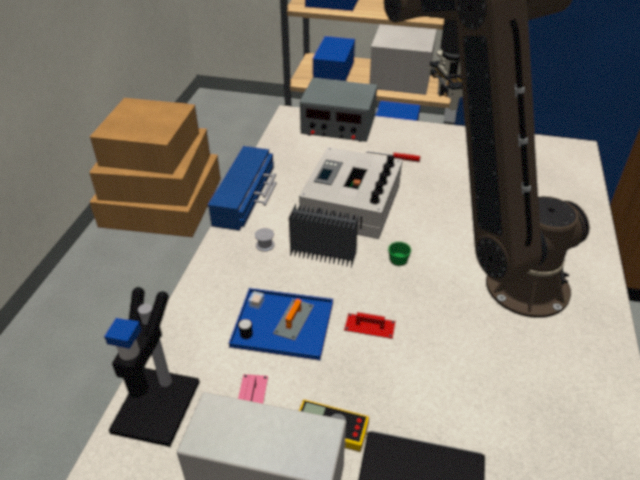

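Top view: three cover-like things: grey plate with an orange handle in the blue tray (236,228), pink (155,214) and red (244,294). Only the grey one fits. The inverter opening is at about (419,250) in the top view and (355,178) in the side view. Next, an enlarged crop and a first measurement.

```bash
cat > h.py <<'E'
import cv2,numpy as np
from plant import bot
def P(n):
    c=bot.get_calibration(n); V=np.array(c["view"]); K=np.array([[c["fx"],0,c["cx"]],[0,c["fy"],c["cy"]],[0,0,1]])
    return K@np.diag([1,-1,-1])@V[:3]
def tri(a,b):  # top pixel, side pixel -> world
    X=cv2.triangulatePoints(P("top"),P("side"),np.float64(a).reshape(2,1),np.float64(b).reshape(2,1)); return (X[:3]/X[3]).ravel()
def plane(n,px,z):
    M=P(n); H=np.c_[M[:,0],M[:,1],M[:,2]*z+M[:,3]]
    return cv2.perspectiveTransform(np.float64(px).reshape(-1,1,2),np.linalg.inv(H)).reshape(-1,2)
def orange(im):
    h=cv2.cvtColor(im,cv2.COLOR_RGB2HSV); return cv2.inRange(h,(8,150,120),(18,255,255))
def big(m,roi):
    x0,y0,x1,y1=roi; k=np.zeros_like(m);k[y0:y1,x0:x1]=m[y0:y1,x0:x1]
    c=max(cv2.findContours(k,cv2.RETR_EXTERNAL,cv2.CHAIN_APPROX_NONE)[0],key=cv2.contourArea); return c
E
python3 - <<'E'
from h import *
t=cv2.imread("pics/top0.png")[:,:,::-1].copy();s=cv2.imread("pics/side0.png")[:,:,::-1].copy()
ct=big(orange(t),(195,175,275,265));cs=big(orange(s),(225,285,340,360))
rt,rs=cv2.minAreaRect(ct),cv2.minAreaRect(cs);print(rt,rs)
X=tri(rt[0],rs[0]);print("handle",X)
b=cv2.boxPoints(rt);print(plane("top",b,X[2]))
R=lambda im,x0,y0,w,h,f:cv2.resize(im[y0:y0+h,x0:x0+w],None,fx=f,fy=f,interpolation=cv2.INTER_CUBIC)
o=np.vstack([np.hstack([R(t,195,205,80,60,5),R(t,380,220,80,60,5)]),np.hstack([R(s,250,285,80,60,5),R(s,315,145,80,60,5)])])
cv2.imwrite("pics/crop1.png",o[:,:,::-1])
E
```

```text
((234.43243408203125, 226.40541076660156), (24.988645553588867, 4.274373531341553), 9.462323188781738) ((292.9845886230469, 310.27691650390625), (6.449806213378906, 23.814666748046875), 29.744882583618164)
handle [610.55950005 277.97609572  49.50065773]
[[611.06844054 315.87857434]
 [623.63729839 314.24892558]
 [612.79090222 240.60441713]
 [600.25215587 242.279686  ]]
```

View pics/crop1.png

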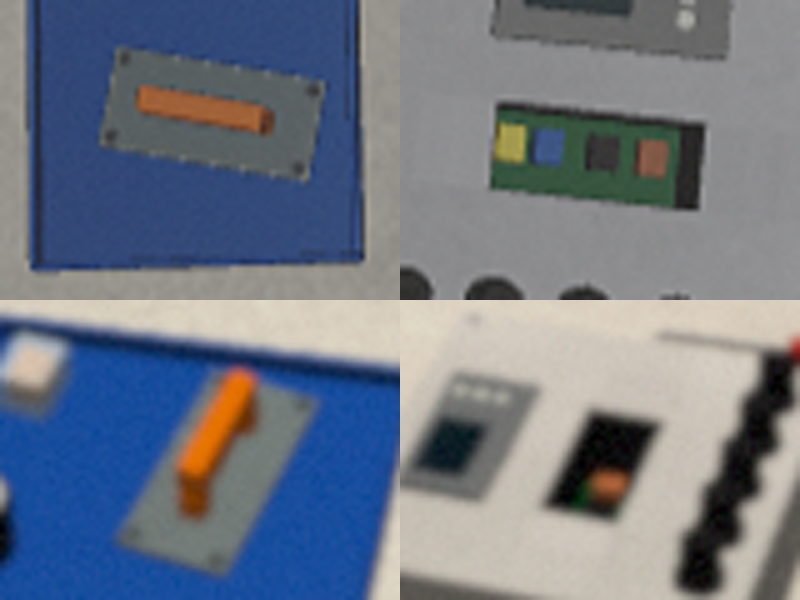

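The crop confirms it: grey plate with orange bar handle in the tray. The pit (a PCB at its bottom) has clear corners in both views. I'll triangulate the plate and pit corners.

```bash
python3 - <<'E'
from h import *
t=cv2.imread("pics/top0.png")[:,:,::-1].copy();s=cv2.imread("pics/side0.png")[:,:,::-1].copy()
px=lambda c,o:(np.float64(c)+.5)/5-.5+o
# plate corners: top TL,TR,BR,BL ; side order: same physical
pt=px([(120,46),(327,80),(306,182),(101,146)],[195,205]); ps=px([(118,240),(215,73),(319,98),(225,277)],[250,285])
for a,b in zip(pt,ps): print("plate",tri(a,b))
def quad(im,x0,y0,x1,y1,thr):
    r=im[y0:y1,x0:x1].astype(int); bg=np.median(r.reshape(-1,3),0); m=(np.abs(r-bg).max(2)>thr).astype(np.uint8)
    m=cv2.morphologyEx(m,cv2.MORPH_CLOSE,np.ones((3,3)));
    c=max(cv2.findContours(m,0,1)[0],key=cv2.contourArea); h=cv2.convexHull(c)
    q=cv2.approxPolyN(h,4).reshape(-1,2).astype(float) if hasattr(cv2,"approxPolyN") else cv2.boxPoints(cv2.minAreaRect(h))
    mo=cv2.moments(m[:,:],True); m2=np.zeros_like(m);cv2.drawContours(m2,[c],-1,1,-1);mo=cv2.moments(m2,True)
    return q+[x0,y0],np.array([mo["m10"]/mo["m00"]+x0,mo["m01"]/mo["m00"]+y0])
qt,ct=quad(t,388,234,452,268,35); qs,cs=quad(s,341,163,377,195,75)
print(qt.round(1).tolist(),ct,qs.round(1).tolist(),cs)
print("pit c",tri(ct,cs))
ot=px([(99,102),(305,123),(297,210),(91,187)],[380,220]); os_=px([(145,205),(195,110),(262,120),(217,220)],[315,145])
print("manual",[tri(a,b).round(1).tolist() for a,b in zip(ot,os_)])
for n,q,z in(("op",ot,115),("plate",pt,17)):
    w=plane("top",q,z); r=cv2.minAreaRect(w.astype(np.float32)); e=w[0]-w[1]+w[3]-w[2]
    print(n,w.mean(0),r,"yaw of long axis",np.degrees(np.arctan2(e[1],e[0])))
w=plane("side",os_,115); e=w[0]-w[1]+w[3]-w[2];print("side op",w.mean(0),np.degrees(np.arctan2(e[1],e[0])))
w=plane("side",ps,17); e=w[0]-w[1]+w[3]-w[2];print("side pl",w.mean(0),np.degrees(np.arctan2(e[1],e[0])))
E
```

```text
plate [650.28055104 334.68914289  15.26262632]
plate [631.95286998 208.0701314   13.70356497]
plate [570.21703382 218.19719182  19.03903913]
plate [589.86620759 344.59149801  13.35596792]
[[441.0, 244.0], [439.0, 262.0], [397.0, 257.0], [399.0, 239.0]] [419.07671958 250.58994709] [[367.0, 169.0], [357.0, 189.0], [343.0, 186.0], [353.0, 167.0]] [354.88673139 177.63106796]
pit c [ 546.76189421 -253.81867686  113.5681653 ]
manual [[573.3, -198.7, 117.6], [563.5, -313.8, 113.1], [517.2, -308.5, 115.8], [526.7, -194.7, 116.6]]
op [ 548.02171701 -253.60462844] ((548.1717529296875, -253.56619262695312), (114.61418914794922, 48.58921813964844), 84.8531723022461) yaw of long axis 84.99926401975075
plate [612.29788777 276.33846668] ((612.3533935546875, 275.9831237792969), (128.0517120361328, 63.008827209472656), 81.35619354248047) yaw of long axis 81.45359670763922
side op [ 543.70810992 -255.06952288] 84.74136325089398
side pl [609.01352362 277.67099463] 81.78613555981565
```

```bash
cat >> h.py <<'E'
def q(yaw): # tool down, tool y at yaw (deg)
    a=np.radians(yaw); R=np.c_[[-(-np.sin(a)),-np.cos(a),0],[np.cos(a),np.sin(a),0],[0,0,-1]]
    from scipy.spatial.transform import Rotation as Ro
    assert np.linalg.det(R)>0; return Ro.from_matrix(R).as_quat()
E
python3 - <<'E'
from h import *
for yaw in(-8.4,171.6):
    j=bot.solve_ik([610.5,277,240],q(yaw)); k=bot.solve_ik([546,-254,145],q(yaw+3.3)); print(yaw,None if j is None else j.round(2),None if k is None else k.round(2))
E
```

```text
Traceback (most recent call last):
  File "h.py", line 19, in q
    assert np.linalg.det(R)>0; return Ro.from_matrix(R).as_quat()
           ^^^^^^^^^^^^^^^^^^
AssertionError
```

```bash
sed -i 's/\[-(-np.sin(a)),-np.cos(a),0\]/[-np.sin(a),np.cos(a),0]/' h.py
python3 - <<'E'
from h import *
for yaw in(-8.4,171.6):
    j=bot.solve_ik([610.5,277,240],q(yaw)); k=bot.solve_ik([546,-254,145],q(yaw+3.3)); print(yaw,None if j is None else j.round(2),None if k is None else k.round(2))
E
```

```text
-8.4 [ 0.72  0.34  0.02  0.   -1.25  2.28] None
171.6 [ 0.72  0.34  0.02  0.   -1.25 -0.86] [-0.11  0.3  -0.26  0.   -1.    0.02]
```

```bash
python3 - <<'E'
from h import *
Q=q(171.6)
bot.move_ptp([610.5,277,240],Q)
bot.line_to([610.5,277,70],200)
s=bot.read_state();print(s["t"],s["tcp_pos"],s["contact_force"])
for n,x,y,w,h in(("top",175,170,130,110),("side",230,240,130,110)):
    cv2.imwrite(f"pics/{n}1.png",bot.camera(n)[:,:,::-1])
a=cv2.imread("pics/top1.png")[170:280,180:280];b=cv2.imread("pics/side1.png")[240:350,240:340]
cv2.imwrite("pics/c2.png",cv2.resize(np.hstack([a,b]),None,fx=4,fy=4,interpolation=cv2.INTER_CUBIC))
E
```

```text
4.3667 [611.30587345 277.37753061  71.19011792] [-0.30553837  0.10030614  0.22075953]
```

View pics/c2.png

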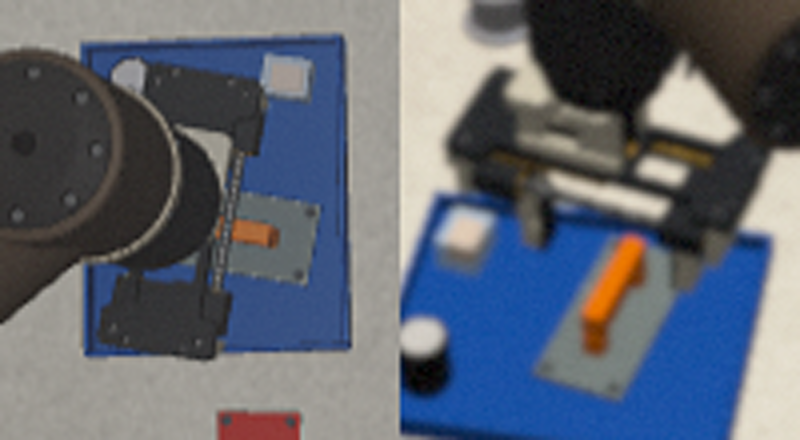

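Fingers straddle the bar in both views (tips at crop (535,240) and (685,285), bar between them). Descend, grip, lift a little and check.

```bash
python3 - <<'E'
from h import *
bot.line_to([610.5,277,26],80); bot.pause(.2)
s=bot.read_state();print(s["t"],s["tcp_pos"],s["contact_force"])
bot.move_gripper(10,40)
s=bot.read_state();print(s["t"],s["tcp_pos"],s["contact_force"],s["width"])
bot.line_to([610.5,277,66],80); bot.pause(.3)
s=bot.read_state();print(s["t"],s["tcp_pos"],s["contact_force"],s["moment"],s["width"])
bot.line_to([610.5,277,250],200)
bot.pause(.2)
s=bot.read_state();print(s["t"],s["tcp_pos"],s["contact_force"],s["width"])
for n in("top","side"): cv2.imwrite(f"pics/{n}2.png",bot.camera(n)[:,:,::-1])
cv2.imwrite("pics/c3.png",cv2.resize(np.hstack([cv2.imread("pics/top2.png")[150:290,140:280],cv2.imread("pics/side2.png")[180:320,220:360]]),None,fx=2.8,fy=2.8,interpolation=cv2.INTER_CUBIC))
E
```

```text
5.3667 [610.84303034 277.25445973  26.62245266] [-0.27462157 -0.04864578  0.3753712 ]
6.4917 [610.67007143 277.05102056  26.02085192] [ 1.24872673  0.21804011 -0.12964194] 15.799188646336189
7.4417 [610.27506752 276.84606516  65.45531901] [-0.70748588 -0.45451682 -2.66303949] [-0.01254287  0.07390647  0.00705263] 15.812841212066424
8.7083 [610.1436984  276.75435113 248.64593072] [ 0.59755422 -0.67595331 -2.60180609] 15.809815246199104
```

View pics/c3.png

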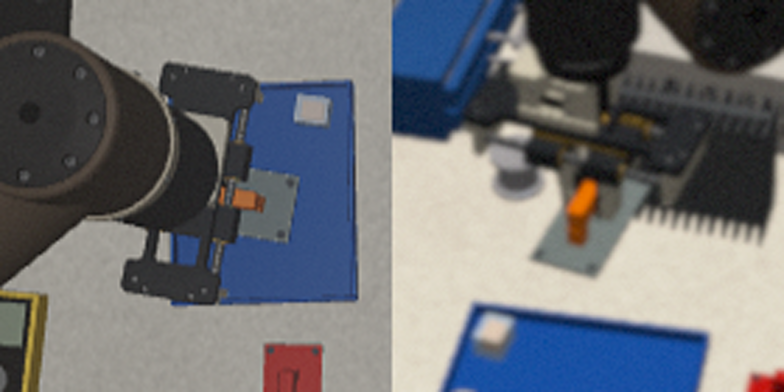

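Held (15.8 mm width, 2.7 N weight), level in both views, tray items undisturbed. Carry over the heat sink.

```bash
python3 - <<'E'
from h import *
bot.line_to([546,-254,252],180,q(174.9)); bot.line_to([546,-254,185],120); bot.pause(.3)
s=bot.read_state();print(s["t"],s["tcp_pos"],s["contact_force"],s["moment"],s["width"],s["eef_rot"])
for n in("top","side"): cv2.imwrite(f"pics/{n}3.png",bot.camera(n)[:,:,::-1])
cv2.imwrite("pics/c4.png",np.hstack([cv2.resize(cv2.imread(f"pics/{n}3.png")[y:y+80,x:x+80],None,fx=5,fy=5,interpolation=cv2.INTER_CUBIC) for n,x,y in(("top",380,210),("side",315,120))]))
E
```

```text
12.9417 [ 546.28173811 -254.03791511  185.6351958 ] [ 0.42146858  0.41646279 -2.34477272] [0.08438806 0.11233654 0.04210178] 15.644533214948387 [-6.74961020e-01  7.37853184e-01 -4.23932484e-04  3.47934887e-04]
```

View pics/c4.png

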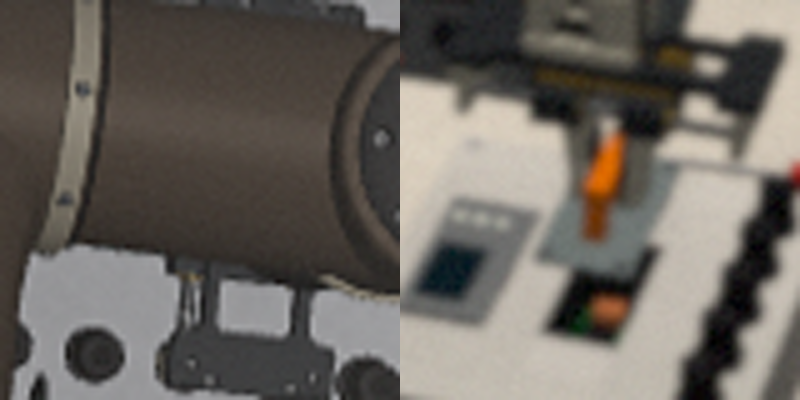

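Side view: plate's near corners at about crop (537,262) and (630,278), right above the pit and parallel to it; top view is occluded by the arm. Lower to the hold height and measure the plate against the pit in the side view.

```bash
python3 - <<'E'
from h import *
bot.line_to([546,-254,146],40); bot.pause(.5)
s=bot.read_state();print(s["t"],s["tcp_pos"],s["contact_force"],s["moment"],s["width"],s["eef_rot"])
for n in("top","side"): cv2.imwrite(f"pics/{n}4.png",bot.camera(n)[:,:,::-1])
cv2.imwrite("pics/c5.png",cv2.resize(cv2.imread("pics/side4.png")[145:205,325:405],None,fx=10,fy=10,interpolation=cv2.INTER_CUBIC))
def proj(n,X):
    p=P(n)@np.r_[X,1];return p[:2]/p[2]
a=np.radians(84.9);l=np.array([np.cos(a),np.sin(a)]);w=np.array([l[1],-l[0]])
for i,j in((1,1),(1,-1),(-1,-1),(-1,1)):
    c=np.array([543.7,-255.1])+i*65*l+j*31*w
    p=proj("side",np.r_[c,137]); print((i,j),((p-[325,145]+.5)*10-.5).round(0), ((proj("side",np.r_[c,133])-[325,145]+.5)*10-.5).round(0))
E
```

```text
14.6667 [ 546.02017314 -253.98445902  146.02013209] [ 0.3421797   0.11233793 -2.15240339] [-0.03054299  0.15202109  0.01920053] 15.554860274101422 [-6.74959892e-01  7.37854419e-01 -1.42771648e-05  1.84346511e-05]
(1, 1) [160. 367.] [160. 377.]
(1, -1) [354. 404.] [353. 414.]
(-1, -1) [460. 175.] [460. 185.]
(-1, 1) [275. 142.] [274. 152.]
```

View pics/c5.png

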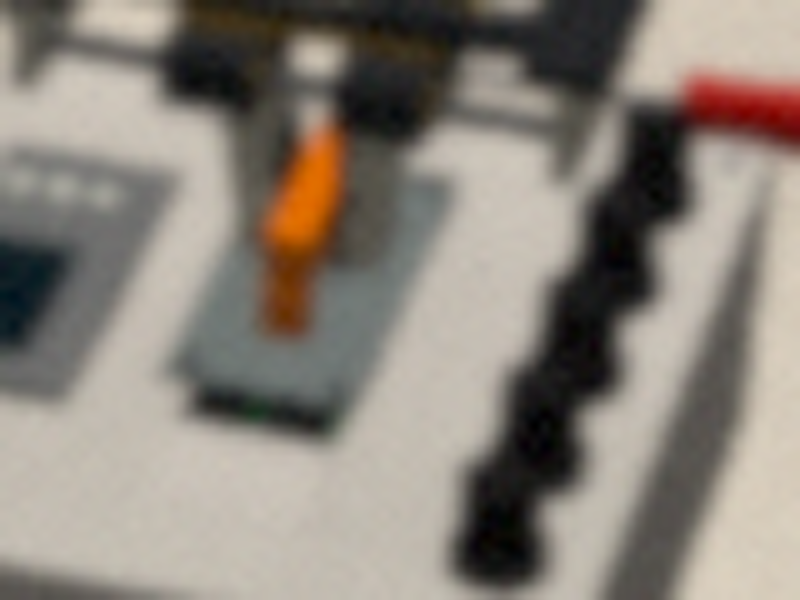

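The plate corners match the prediction for centred, level and 10 mm up to within about 1 px. The near edge's midpoint is at (256,384) against a predicted (257,385), and the far right corner at (455,180) against (460,175). The pit shows evenly beyond the near end. I'll confirm it is still and hand it in.

```bash
python3 - <<'E'
from plant import bot
import numpy as np
s=bot.read_state();print(s["t"],s["tcp_pos"],abs(s["qvel"]).max(),s["contact_force"],s["width"])
bot.close_job()
E
```

```text
14.7667 [ 545.98865796 -254.00069768  146.0141819 ] 0.0007741334430133545 [-0.2840173   1.01889171 -2.83273087] 15.912123983124324
the job is handed in; nothing more can be done
```

I gripped the grey cover by its orange handle with 40 N and carried it over the heat sink, its underside at about 230 mm against the heat sink's 150 mm. I handed the job in with the cover held about 10 mm above the opening, after 14.8 s of the 54 s allowed.

**Final pose:** The TCP was at (546, -254, 146) mm and still. Finger opening was about 15.9 mm, and the outside force (about 3 N) was roughly the cover's own weight, so there was no sign of contact.

**Last check (side view):**
- **Centring:** The middle of the plate's near edge was within 0.2 px of where it should be, and its far right corner within about 0.7 px, about 1–2 mm.
- **Lining up:** The cover's turn follows from the grip. The opening's long side measured 84.7 to 85.0° in the two views, and I held the cover at 84.9°.
- **Level:** Tilt is under about 2°, judged from the same corners.

**Disagreements and gaps:**
- The two cameras differed by 3–4 mm in x, by about the same amount for the cover and the opening, so it largely cancels between them.
- The two near plate corners each measured almost 1 px too far inward, which I put down to blur.
- The arm blocked the top camera at the end, so the final position was checked from the side view only.
- The 10 mm height comes from the arm's height and the tray's stated 5 mm floor. The measured heights of the opening (114 to 118 mm) and plate (13 to 19 mm) roughly agree with that.

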